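# Seat a waveguide adapter's post in its post holder and set the collar

## Robot

A 6-joint arm with a two-finger parallel gripper is mounted at the origin on the work surface. World frame = base frame: x ahead of the robot, y to its left, z up, the work surface at z = 0. Lengths are in mm, angles in rad, forces in N, time in s.
With the tool pointing down it reaches from about 275 to 750 mm from the base axis. Payload 10.2 kg.
Tool frame: the origin (TCP) lies at the very end of the fingers, on their centre line; the grasp point (between the pads) lies 19 mm behind it; x points along the fingers, z is the direction in which the jaws open and shut, and the axes are right-handed (so a half turn about x gives the same grasp; the last joint's range is limited). The gripper opens to 85 mm and grips with 20 to 120 N. Pads are 22 mm wide; open, the fingers measure 114 mm over their backs; the gripper's body (76 mm by 85 mm) begins 54 mm behind the grasp point. The pads swing forward as they close: fully open they stand 13 mm farther back than shut.
Start: joints at [-1.548, 0.313, 1.498, -0, 1.331, -0.223], TCP at [127.736, -509.229, 231.294] pointing down, gripper open.
Joint ranges: [-2.94, 2.94], [-0.97, 2.17], [0.19, 2.56], [-1.23, 4.37], [0.02, 3.11], [-2.88, 2.88]. Speed limits (rad/s): [2.39, 2.39, 3.01, 3.14, 3.14, 3.14].

## Interface

Orientations are given as a unit quaternion [w, x, y, z].
In Python, from rig import sense, vision, job gives the robot as it stands. The module is installed in compiled form; this text tells all that it offers.
- The arm moves only by the shell command python3 -m pendant 'ROWS' [FORCE]. ROWS is JSON, a list of rows, each a list of 7 numbers: the turn, a rotation vector about the tool's x, y, z in rad, then the shift along the tool's x, y, z in cm, then the opening, from 0 (shut) to 1 (fully open). A call has exactly 5 rows; each row is the pose to reach, as a shift and turn from the pose commanded when the call began, along the tool's axes at that moment; what a row does not reach only later rows make up. A row lasts 1/8 s, in which the tool goes at most 62.5 mm and 10.7 degrees, less where a joint would pass 70% of its speed; a pose out of reach is approached as far as the arm can. A call with a gripper value outside its range is refused whole. The fingers move at their own pace and stop on an object; FORCE is the grip in N (left out, the last holds). Time passes only in rows, so rows that repeat a pose let the fingers close, or fill a call up. It gives the time, the measured TCP pose, the force and the opening at its end, in the units of the state.
- sense(): the state, without advancing time (a new reading comes with each control period).
- vision.capture(name): name is "scene" or "top" or "wrist"; returns the picture (480x640x3 uint8, red, green, blue); there is no depth.
- vision.calibration(name): a dict with "K" (3x3 intrinsics, pixels), "k1" (the pictures are not rectified: a ray, as slopes to the right and down, at radius r is drawn at 1 + k1 r^2 times it, then the intrinsics apply), "extrinsics" (4x4, takes a point from camera to world coordinates). Camera axes: x right, y up, looking along -z (the intrinsics and any distortion apply to the point x, -y, -z); pixel columns grow to the right and rows downward; lengths in mm; the calibration is good to about 2 mm. A picture is of the moment at which its call begins: read the wrist's pose just before it. calibration takes no time and is no camera call; for the wrist camera it gives the pose at the moment of the call.
- job.finish_job(): hands the job in, once; it reports no verdict.
The state is a dict: "time_s": time; "joints": joint angles; "dq": joint speeds; "tau": joint torques, N m; "eef_pos": TCP position; "ee_rot": TCP orientation; "force": force on the tool from outside, world axes, zero at the start; "wrist_torque": the same for the moment, N m; "grip_width": opening from 0.0 (shut) to 1.0 (fully open).
Only numpy, scipy, OpenCV 4.12 (cv2) and the standard library are available. Lean on these libraries where they do the work, as an engineer would, in place of code of your own. Each camera call takes 0.05 s, during which the arm holds its last target.

## Task

Take the post that carries the brass waveguide adapter out of the rack and lower it gently into the empty post holder, against the drag of the holder's spring plunger, until it bottoms out. Then slide the white collar on the post down until it rests on the holder's rim, so that the height is marked. Do not ram the post or the collar, and leave the spare posts and the ball driver where they are.

Things in the scene. Friction and masses are not known exactly. Their poses are not given: they have to be found in the camera images.
- adapter_post: Steel post, 12.7 mm in diameter, 82 mm long, 1.2 mm chamfer at the foot, upright in a hole of the rack; on top a brass waveguide adapter 18 mm high (82 to 100 mm above the foot), 20 mm wide along the body's y (flat sides to grip) and from -24 to +15 mm along x. Origin: centre of the foot's underside; z up the post. 0.13 kg, give or take 20 percent.
- adapter_mid (a point): Centre of the brass adapter, on the post's axis, 91 mm above the foot.
- post_foot (a point): Centre of the post's underside.
- collar (a joint): White nylon push-on collar on that post, 34 mm in diameter and 12 mm high, about 1.5 N of friction on the post, so it stays where it is left. Value: metres it has been slid down; at 0 its underside is 54 mm above the foot; it starts between 0 and 0.002 and can slide to 0.042.
- collar_under (a point): Centre of the collar's underside, on the post's axis.
- post_holder: Upright aluminium tube, 26 mm in diameter, 58 mm high, fixed to the table by a flange and fork (up to 21 mm high, to 73 mm along -x). Blind bore 14.4 mm wide. A thumbscrew knob, 12 mm in diameter, sticks out along +x to 30 mm from the axis, 15 mm below the rim. Keep the force between it and the post or collar under 30 N. Origin: centre of the underside.
- holder_rim (a point): Centre of the bore's mouth at the rim, with a lead-in cone 2 mm wide. A spring plunger 15 mm down presses the post sideways with 4 N: it does not drop in but slides with 2 to 6 N of drag. The bore ends on the head of the fixing screw, not measured: anywhere from 26 to 46 mm below the rim.
- post_rack: Grey plastic block, 60 mm (x) by 190 mm (y) by 35 mm high, fixed, with three upright holes 16 mm in diameter and 28 mm deep in a line at y = -60, 0 and +60 mm; a post stands loosely in each. Origin: centre of the underside.
- spare_post_long: Bare steel post, 12.7 mm in diameter, 100 mm long, standing in the rack: not to be moved. Origin: centre of its foot.
- spare_post_short: Bare steel post, 12.7 mm in diameter, 65 mm long, standing in the rack: not to be moved. Origin: centre of its foot.
- ball_driver: Ball driver with a black handle, 180 mm long, lying on the table along its x: not to be moved. Origin: under its middle.
- lab_jack: Blue lab jack, 90 mm (x) by 70 mm (y) by 70 mm high, with a black knob on its -x side; fixed. Origin: centre of the underside.
There are look-alikes about, which are no part of the job. There is more than one size of the adapter_post; the job needs the smallest.

How it is judged (in metres and radians):
On the way, in this order (a step that is already met when the one before it is completed fails the run):
1. the post's foot is in the bore, 8 mm or more below the rim (horizontal distance between post_foot and holder_rim below 0.004 m and z of post_foot in the frame of holder_rim below -0.008 m), for 0.05 s.
2. the post stands on the bottom of the bore (horizontal distance between post_foot and holder_rim below 0.004 m and distance between post_foot and fixing_screw_c0 below 0.0048 m), for 0.2 s.
At the end, for the whole second after the job is handed in: The post stands upright and at rest in the holder, its foot within about 1.5 mm of the bottom of the bore (the fixing screw's head, whose centre lies 3 mm under its top), with the collar's underside within 1.8 mm of the holder's rim (all of step 2 and angle between adapter_post's own z axis and vertical below 0.08 rad and z of collar_under in the frame of holder_rim below 0.0018 m and linear speed of adapter_post below 0.02 m/s); the robot touches nothing.
It fails at once if the post or its collar presses on the holder with more than 30 N (contact force between adapter_post and post_holder above 30 N).
It fails at once if the post is rammed on the bottom of the bore with more than 30 N (contact force between adapter_post and fixing_screw_c0 above 30 N).
It fails at once if a spare post is moved (distance of any of spare_post_long, spare_post_short from where it was at the start of the episode above 0.015 m).
It fails at once if the ball driver is moved (distance of ball_driver from where it was at the start of the episode above 0.02 m).
It also fails if it takes over 59 s, if anything falls off the work surface, if the arm or the gripper's body presses on something with over 40 N, if the wrist force passes 120 N, or if a joint passes its speed limit or range.

## Working session

There is one attempt and no reset: what is moved stays moved. The work goes in short steps, Python scripts to look and compute and a shell command to move; the robot and the scene stay as the last step left them, time stands still between calls to the robot, and variables do not carry over. Pictures are saved under pics/ and viewed, and the job is handed in when it is done.

```bash
mkdir -p pics; ls; python3 - <<'E'
from rig import sense, vision, job
import cv2
s=sense();print(s)
for n in("scene","top","wrist"):
    print(n,vision.calibration(n))
    cv2.imwrite(f"pics/{n}0.png",vision.capture(n)[...,::-1])
E
```

```text
pics
{'time_s': 0.0, 'joints': array([-1.54840290e+00,  3.13482432e-01,  1.49844488e+00,  4.16914850e-06,
        1.33098220e+00, -2.23385064e-01]), 'dq': array([-7.52547335e-04,  3.48990066e-04,  1.21708775e-05,  1.14764855e-04,
        5.52470736e-04, -9.66201906e-04]), 'tau': array([-1.47915522e-03, -4.12267113e+01, -2.59744424e+01, -3.09867473e-04,
        4.23469683e-03, -5.87491314e-06]), 'eef_pos': array([ 127.72952661, -508.96284932,  230.71554013]), 'ee_rot': array([ 0.55722564,  0.43530089,  0.55781247, -0.43457792]), 'force': array([-0.29222379, -0.53815849, -0.45258089]), 'wrist_torque': array([-0.02801117,  0.07536142, -0.03004498]), 'grip_width': 0.9958293978478597}
scene {'K': array([[587.57301854,   0.        , 320.68836772],
       [  0.        , 587.57301854, 242.94957092],
       [  0.        ,   0.        ,   1.        ]]), 'k1': -0.0506570561343319, 'extrinsics': array([[ 8.64402324e-01, -2.61407988e-01,  4.29504931e-01,
         1.06738457e+03],
       [ 5.02365659e-01,  4.84547363e-01, -7.16130293e-01,
        -7.44185351e+02],
       [-2.09133027e-02,  8.34793
[... 536 characters left out ...]
02,  1.45563128e-01,  9.89157114e-01,
         1.15968418e+03],
       [ 0.00000000e+00,  0.00000000e+00,  0.00000000e+00,
         1.00000000e+00]])}
wrist {'K': array([[397.91277221,   0.        , 318.43294512],
       [  0.        , 397.91277221, 237.3977002 ],
       [  0.        ,   0.        ,   1.        ]]), 'k1': -0.0595472281140067, 'extrinsics': array([[ 2.41984735e-01,  9.30185810e-01,  2.76039392e-01,
         1.98092441e+02],
       [-9.70278473e-01,  2.32498883e-01,  6.71115009e-02,
        -4.92744204e+02],
       [-1.75268439e-03, -2.84075038e-01,  9.58800449e-01,
         3.73074068e+02],
       [ 0.00000000e+00,  0.00000000e+00,  0.00000000e+00,
         1.00000000e+00]])}
```

View pics/scene0.png

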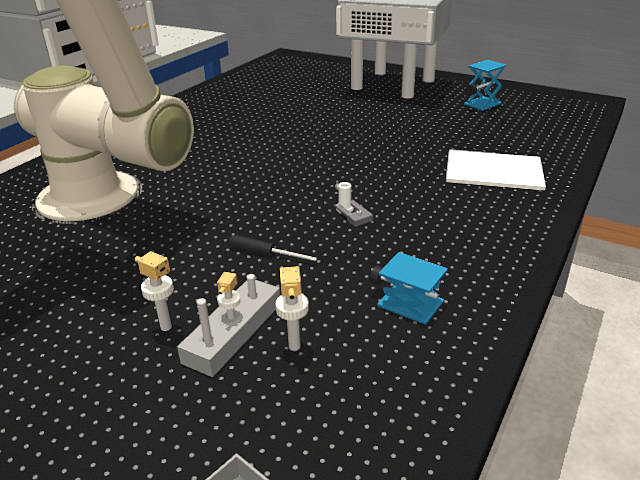

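View pics/top0.png

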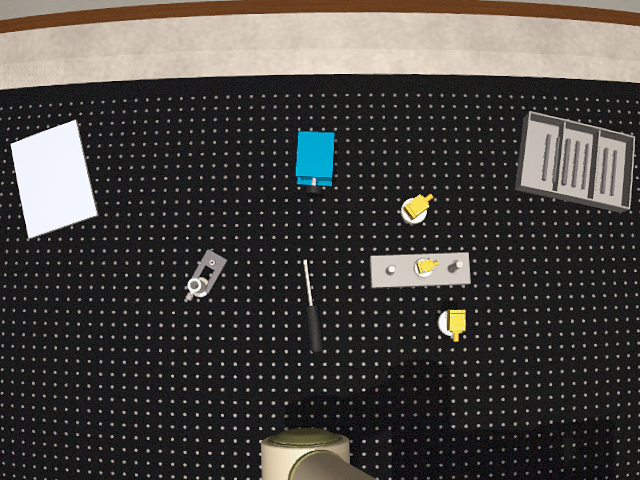

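View pics/wrist0.png

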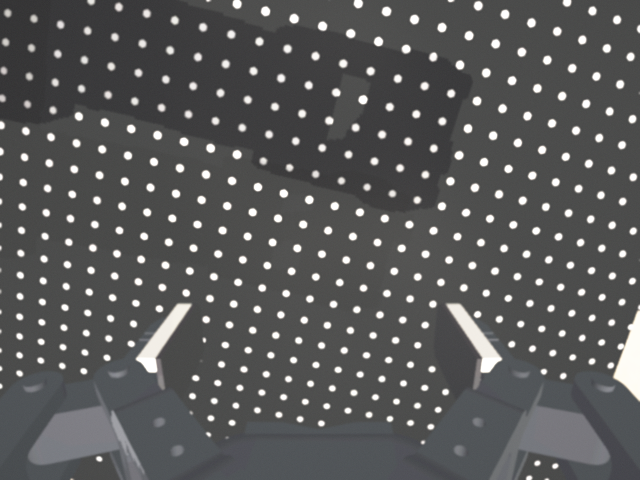

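The target is the small post in the middle rack hole: top (426,267), scene (228,290). The two larger ones stand free on the table. The holder is at top (197,287). I'll enlarge these areas next.

```bash
cat > h.py <<'E'
import numpy as np,cv2
from rig import sense,vision
from scipy.spatial.transform import Rotation as R
def ray(cal,u,v):
    K=cal["K"];k=cal["k1"];E=cal["extrinsics"]
    a=np.array([(u-K[0,2])/K[0,0],(v-K[1,2])/K[1,1]]);b=a.copy()
    for _ in range(30): b=a/(1+k*(b@b))
    return E[:3,3],E[:3,:3]@np.array([b[0],-b[1],-1])
def atz(cal,u,v,z):
    o,d=ray(cal,u,v);return o+d*(z-o[2])/d[2]
def proj(cal,P):
    E=cal["extrinsics"];p=E[:3,:3].T@(np.asarray(P,float)-E[:3,3])
    a=np.array([p[0],-p[1]])/-p[2];a=a*(1+cal["k1"]*(a@a));K=cal["K"]
    return np.array([K[0,0]*a[0]+K[0,2],K[1,1]*a[1]+K[1,2]])
def tri(rays):
    A=np.zeros((3,3));b=np.zeros(3)
    for o,d in rays:
        d=d/np.linalg.norm(d);M=np.eye(3)-np.outer(d,d);A+=M;b+=M@o
    return np.linalg.solve(A,b)
def crop(src,x0,y0,x1,y1,f,out):
    im=cv2.imread(src)[y0:y1,x0:x1];im=cv2.resize(im,None,fx=f,fy=f,interpolation=cv2.INTER_CUBIC)
    cv2.imwrite(out,im)
E
python3 - <<'E'
from h import *
crop("pics/top0.png",360,240,480,300,6.6,"pics/t_rack.png")
crop("pics/top0.png",160,235,250,310,8,"pics/t_hold.png")
crop("pics/scene0.png",170,260,290,350,6.6,"pics/s_rack.png")
crop("pics/scene0.png",310,165,400,235,8,"pics/s_hold.png")
E
```

```text
(no output)
```

View pics/t_rack.png

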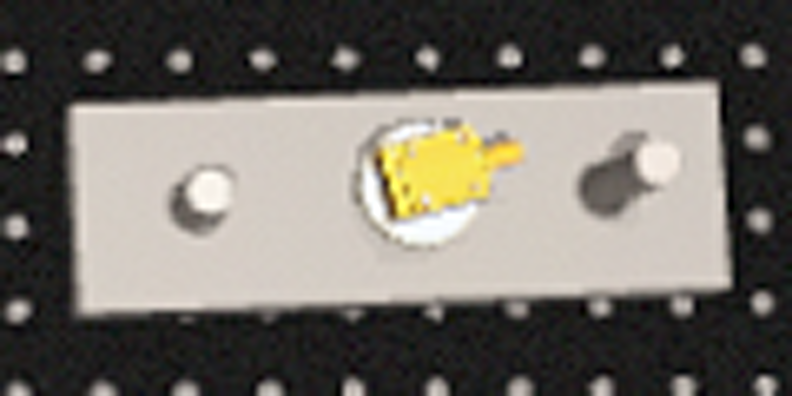

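View pics/t_hold.png

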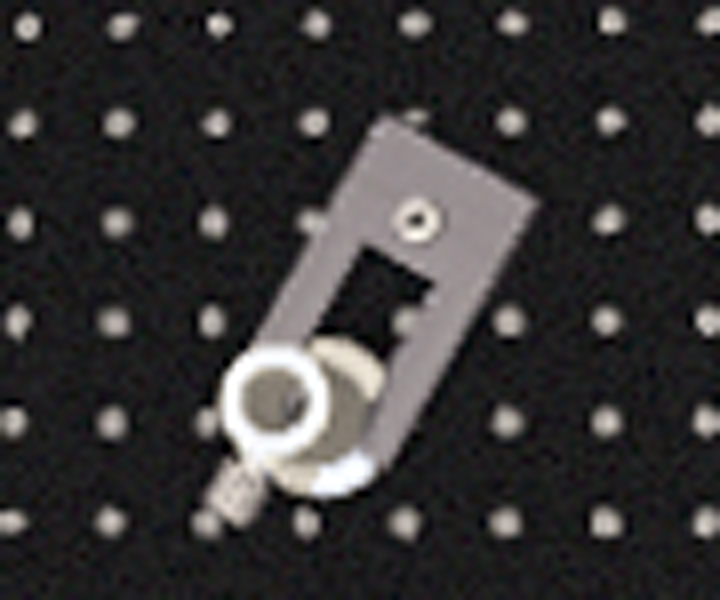

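View pics/s_rack.png

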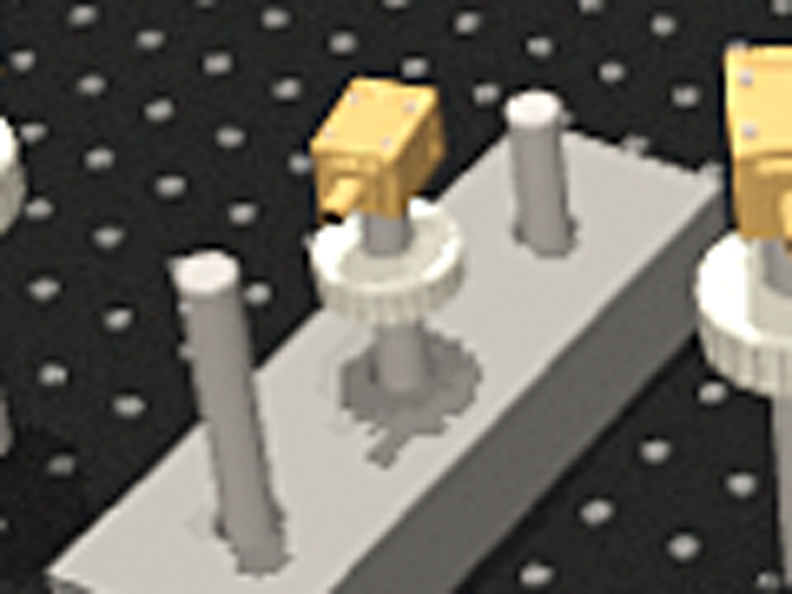

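View pics/s_hold.png

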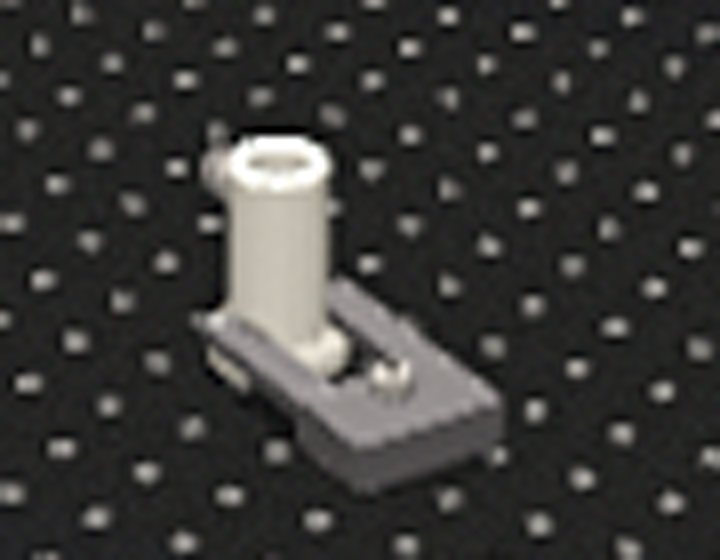

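```bash
python3 - <<'E'
from h import *
T=vision.calibration("top");S=vision.calibration("scene")
c=lambda x,y,f,x0,y0:((x+.5)/f-.5+x0,(y+.5)/f-.5+y0)
t=lambda x,y:c(x,y,6.6,360,240); s=lambda x,y:c(x,y,6.6,170,260)
th=lambda x,y:c(x,y,8,160,235); sh=lambda x,y:c(x,y,8,310,165)
np.set_printoptions(precision=1,suppress=True)
print("rim top",atz(T,*th(275,401),58),"scene",atz(S,*sh(279,164),58),"tri",tri([ray(T,*th(275,401)),ray(S,*sh(279,164))]))
print("flange end corners",atz(T,*th(382,116),21),atz(T,*th(540,203),21),"knob",atz(T,*th(225,510),43),"screw",atz(T,*th(415,219),21))
R4=[atz(T,*t(*p),35) for p in[(68,103),(718,82),(733,290),(78,315)]]
print("rack",R4,"mean",np.mean(R4,0))
P=[atz(T,*t(*p),107) for p in[(380,150),(468,125),(492,190),(400,218)]]
print("box",P,np.mean(P,0))
Q=[atz(S,*s(*p),107) for p in[(357,79),(440,90),(396,156),(314,146)]]
print("boxS",Q,np.mean(Q,0))
print("pipe tip",atz(T,*t(520,152),96))
print("posts short",atz(T,*t(211,190),72),atz(S,*s(534,108),72)," long",atz(T,*t(658,161),107),atz(S,*s(208,272),107))
print("collar top",atz(S,*s(391,240),73),atz(T,*t(420,182),73))
E
```

```text
rim top [548.6 220.1  58. ] scene [552.4 216.7  58. ] tri [549.3 221.1  55. ]
flange end corners [621.6 203.3  21. ] [599.9 163.6  21. ] knob [523.6 235.2  43. ] screw [596.1 194.5  21. ]
rack [array([ 605.7, -113.5,   35. ]), array([ 610.5, -305.1,   35. ]), array([ 549.3, -307.2,   35. ]), array([ 544.1, -115.4,   35. ])] mean [ 577.4 -210.3   35. ]
box [array([ 583., -193.,  107.]), array([ 589.6, -217.4,  107. ]), array([ 571.8, -223.5,  107. ]), array([ 564.4, -198. ,  107. ])] [ 577.2 -208.   107. ]
boxS [array([ 566.8, -199.2,  107. ]), array([ 586.4, -193.4,  107. ]), array([ 592.9, -218.3,  107. ]), array([ 574.2, -224.3,  107. ])] [ 580.1 -208.8  107. ]
pipe tip [ 583.4 -233.6   96. ]
posts short [ 576.1 -150.5   72. ] [ 579.1 -151.6   72. ]  long [ 579.3 -269.7  107. ] [ 582.4 -271.1  107. ]
collar top [ 580.9 -210.6   73. ] [ 577.8 -209.4   73. ]
```

```bash
cat >> h.py <<'E'
def plan(target,jaw=None):
    """target TCP mm, jaw deg of tool z in world (mod 180): prints rotvec & shift in tool axes"""
    s=sense();q=s["ee_rot"];r=R.from_quat([q[1],q[2],q[3],q[0]]);M=r.as_matrix()
    print("pos",s["eef_pos"].round(1),"F",s["force"].round(1),"w",round(s["grip_width"],3),"t",round(s["time_s"],2))
    print("axes x,y,z",M.T.round(3).tolist())
    sh=M.T@(np.asarray(target)-s["eef_pos"])/10
    print("shift cm",sh.round(2))
    if jaw is not None:
        for a in(jaw,jaw+180):
            a=np.radians(a);z=np.array([np.cos(a),np.sin(a),0]);x=np.array([0,0,-1.]);y=np.cross(z,x)
            G=np.stack([x,y,z],1);rv=R.from_matrix(M.T@G).as_rotvec();print("rotvec",rv.round(3))
E
python3 - <<'E'
from h import *
plan([578.5,-210,170],14.5)
print(np.degrees(sense()["joints"]).round(0))
E
```

```text
pos [ 127.7 -509.   230.9] F [-0.4 -0.3  0.2] w 1.0 t 0.15
axes x,y,z [[-0.0, 0.001, -1.0], [0.97, 0.243, 0.0], [0.243, -0.97, -0.001]]
shift cm [  6.12  51.   -18.03]
rotvec [-1.578e+00 -1.000e-03 -1.000e-03]
rotvec [ 1.564e+00 -1.000e-03  1.000e-03]
[-89.  18.  86.  -0.  76. -13.]
```

```bash
python3 -m pendant '[[-0.17,0,0,0.5,5.2,-1.8,1],[-0.34,0,0,1,10.4,-3.6,1],[-0.51,0,0,1.5,15.6,-5.4,1],[-0.68,0,0,2,20.8,-7.2,1],[-0.85,0,0,2.5,26,-9,1]]' 20; python3 -c "
from h import *
plan([578.5,-210,170],14.5)"
```

```text
time_s: 0.78
eef_pos: [359.3, -357.5, 206.1]
ee_rot: [0.688, 0.164, 0.688, -0.164]
force: [0.7, -0.6, -0.6]
grip_width: 1.001
pos [ 359.3 -357.5  206.1] F [ 0.7 -0.6 -0.6] w 1.001 t 0.78
axes x,y,z [[-0.0, 0.0, -1.0], [0.452, 0.892, 0.0], [0.892, -0.452, -0.0]]
shift cm [ 3.61 23.07 12.87]
rotvec [-0.723 -0.    -0.   ]
rotvec [ 2.419 -0.     0.   ]
```

```bash
python3 -m pendant '[[-0.18,0,0,0.9,5,3,1],[-0.36,0,0,1.8,10,6,1],[-0.54,0,0,2.7,15,9,1],[-0.72,0,0,3.6,20,12,1],[-0.72,0,0,3.6,23.1,12.9,1]]' 20; python3 -c "
from h import *
plan([578.5,-210,170],14.5)
c=vision.calibration('wrist');cv2.imwrite('pics/w1.png',vision.capture('wrist')[...,::-1])
print(proj(c,[578.5,-210,107]))
"
```

```text
time_s: 1.4
eef_pos: [579.8, -210.2, 168.8]
ee_rot: [0.701, -0.087, 0.702, 0.088]
force: [-0.4, -1.0, -0.4]
grip_width: 1.002
pos [ 579.8 -210.2  168.8] F [-0.4 -1.  -0.4] w 1.002 t 1.4
axes x,y,z [[-0.002, 0.001, -1.0], [-0.246, 0.969, 0.002], [0.969, 0.246, -0.001]]
shift cm [-0.12  0.06 -0.12]
rotvec [-0.004 -0.001 -0.002]
rotvec [ 3.137e+00 -2.000e-03  2.000e-03]
[316.61315656 255.59214408]
```

View pics/w1.png

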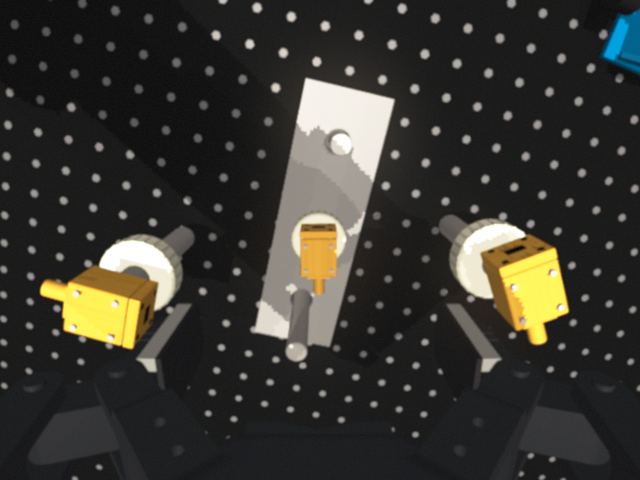

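```bash
python3 - <<'E'
from h import *
crop("pics/top0.png",390,180,480,350,3.5,"pics/t_look.png")
crop("pics/scene0.png",125,240,320,360,4,"pics/s_look.png")
crop("pics/w1.png",270,120,370,370,2.4,"pics/w1c.png")
E
```

```text
(no output)
```

View pics/t_look.png

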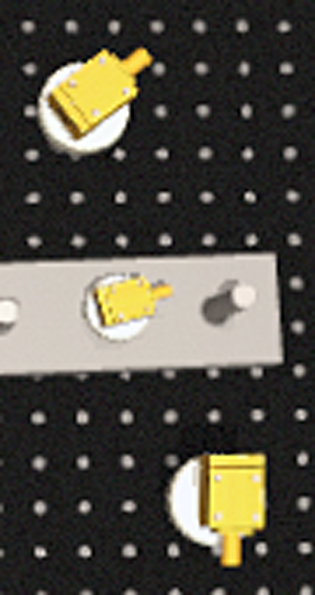

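View pics/s_look.png

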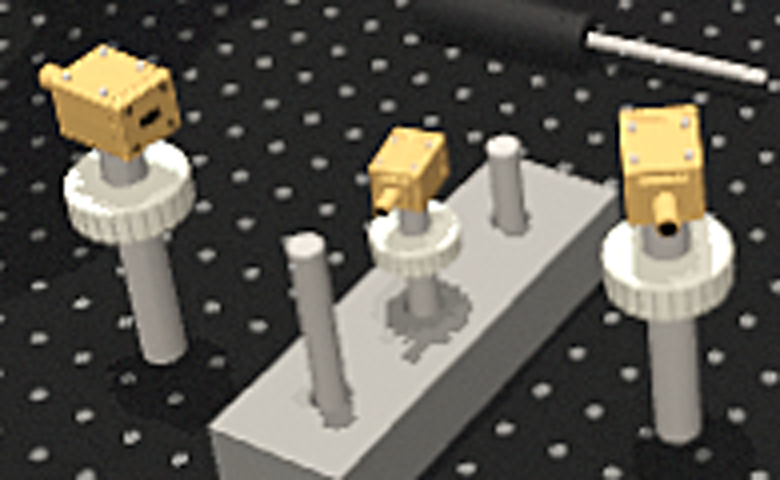

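View pics/w1c.png

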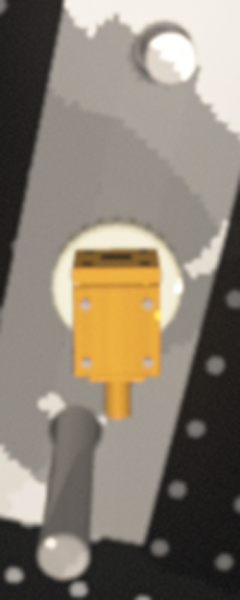

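```bash
python3 - <<'E'
from h import *
T=vision.calibration("top");S=vision.calibration("scene")
t=lambda x,y:ray(T,x/3.5+390,y/3.5+180)
s=lambda x,y:ray(S,x/4+125,y/4+240)
print("A",tri([t(97,95),s(662,135)]),"B",tri([t(240,492),s(115,73)]))
print("A foot",atz(S,677/4+125,436/4+240,0),"B foot",atz(S,165/4+125,357/4+240,0))
c=vision.calibration('wrist')
# back end bottom/top edge of box in wrist: left/right top-face edges
for u,v in[(318.9,256)]: print(atz(c,u,v,107))
for p in[(76,376),(158,378),(77,265),(159,265)]: print(p,atz(c,(p[0]+.5)/2.4-.5+270,(p[1]+.5)/2.4-.5+120,107).round(1))
E
```

```text
A [ 680.31132583 -190.46291268  136.65245076] B [ 479.41410263 -256.14233343  137.37514069]
A foot [ 687.00233674 -197.02797669    0.        ] B foot [ 481.13012051 -259.4448099     0.        ]
[ 581.31777447 -207.62677817  107.        ]
(76, 376) [ 574.9 -221.5  107. ]
(158, 378) [ 593.3 -217.4  107. ]
(77, 265) [ 568.9 -195.7  107. ]
(159, 265) [ 586.6 -191.3  107. ]
```

```bash
python3 -m pendant '[[0,0,0,2.5,0.06,0.05,0.5],[0,0,0,5,0.06,0.05,0.5],[0,0,0,7,0.06,0.05,0.5],[0,0,0,8.4,0.06,0.05,0.5],[0,0,0,8.9,0.06,0.05,0.5]]' 25; python3 -c "
from h import *
plan([578.5,-210,79],14.3)
c=vision.calibration('wrist');cv2.imwrite('pics/w2.png',vision.capture('wrist')[...,::-1])
cv2.imwrite('pics/s2.png',vision.capture('scene')[...,::-1])
crop('pics/s2.png',150,200,310,320,5,'pics/s2c.png')
"
```

```text
time_s: 2.08
eef_pos: [578.5, -211.5, 80.6]
ee_rot: [0.702, -0.086, 0.702, 0.087]
force: [-0.6, -0.1, 0.3]
grip_width: 0.498
pos [ 578.5 -211.5   80.6] F [-0.6 -0.1  0.3] w 0.498 t 2.08
axes x,y,z [[-0.001, 0.001, -1.0], [-0.242, 0.97, 0.001], [0.97, 0.242, -0.001]]
shift cm [0.16 0.15 0.04]
rotvec [-0.005 -0.001 -0.001]
rotvec [ 3.137e+00 -1.000e-03  1.000e-03]
```

View pics/w2.png

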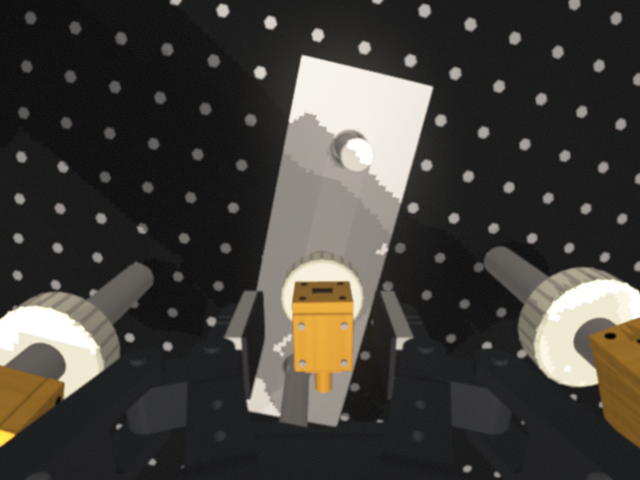

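View pics/s2c.png

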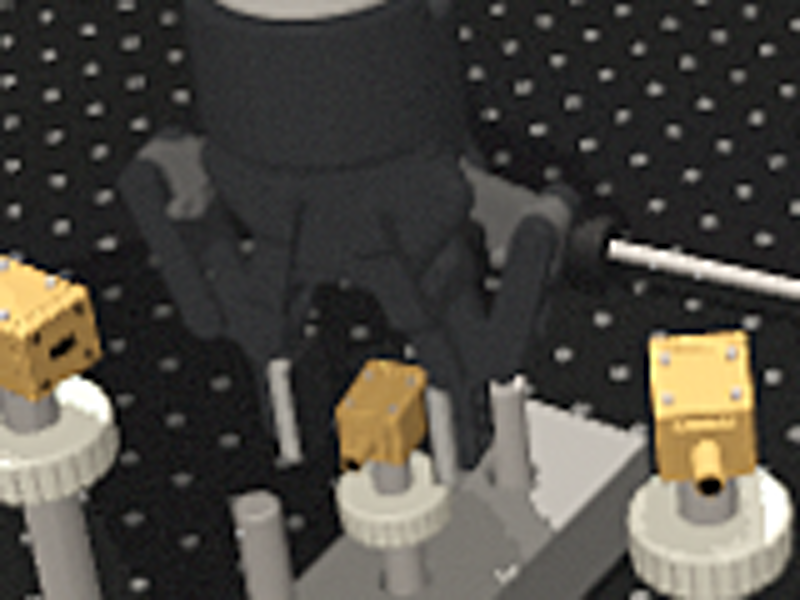

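```bash
python3 -m pendant '[[0,0,0,0,0.15,0.05,0.4],[0,0,0,0,0.15,0.05,0.3],[0,0,0,0,0.15,0.05,0],[0,0,0,0,0.15,0.05,0],[0,0,0,0,0.15,0.05,0]]' 30; python3 -m pendant '[[0,0,0,0,0,0,0],[0,0,0,0,0,0,0],[0,0,0,0,0,0,0],[0,0,0,-0.3,0,0,0],[0,0,0,-0.6,0,0,0]]' 30;  python3 -c "
from h import *
plan([578.5,-210,79],14.3)
c=vision.calibration('wrist');cv2.imwrite('pics/w3.png',vision.capture('wrist')[...,::-1])
"
```

```text
time_s: 2.8
eef_pos: [579.2, -210.1, 81.9]
ee_rot: [0.702, -0.087, 0.701, 0.086]
force: [-0.1, -0.8, 5.4]
grip_width: 0.226
time_s: 3.42
eef_pos: [578.5, -209.9, 86.9]
ee_rot: [0.701, -0.086, 0.702, 0.087]
force: [0.2, 0.1, -0.5]
grip_width: 0.226
pos [ 578.5 -209.9   86.9] F [ 0.2  0.1 -0.5] w 0.226 t 3.42
axes x,y,z [[-0.001, 0.001, -1.0], [-0.243, 0.97, 0.001], [0.97, 0.243, -0.001]]
shift cm [ 0.79 -0.01 -0.  ]
rotvec [-0.005 -0.001 -0.001]
rotvec [ 3.137e+00 -1.000e-03  1.000e-03]
```

View pics/w3.png

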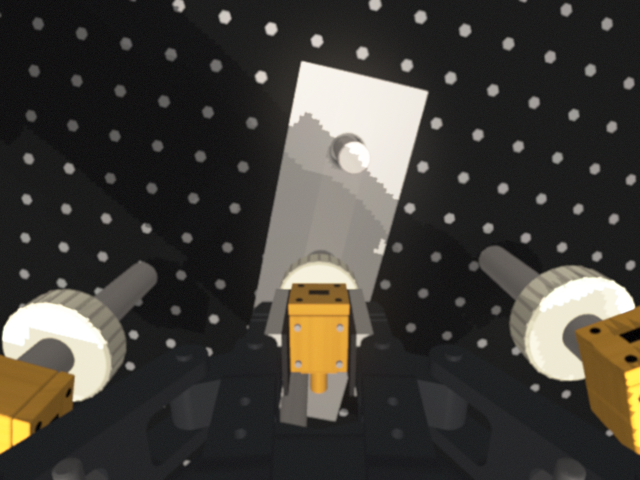

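```bash
python3 -m pendant '[[0,0,0,-2,0,0,0],[0,0,0,-4,0,0,0],[0,0,0,-6.5,0,0,0],[0,0,0,-9.5,0,0,0],[0,0,0,-11,0,0,0]]' 30;  python3 -c "
from h import *
plan([549.5,220,200],14.3)
c=vision.calibration('wrist');cv2.imwrite('pics/w4.png',vision.capture('wrist')[...,::-1])
cv2.imwrite('pics/s4.png',vision.capture('scene')[...,::-1])
crop('pics/s4.png',150,140,310,320,3.3,'pics/s4c.png')
"
```

```text
time_s: 4.1
eef_pos: [579.1, -210.1, 198.7]
ee_rot: [0.702, -0.087, 0.701, 0.086]
force: [-1.0, 0.8, -1.0]
grip_width: 0.227
pos [ 579.1 -210.1  198.7] F [-1.   0.8 -1. ] w 0.227 t 4.1
axes x,y,z [[0.001, -0.001, -1.0], [-0.243, 0.97, -0.001], [0.97, 0.243, 0.001]]
shift cm [-0.17 42.45  7.56]
rotvec [-0.005  0.001  0.001]
rotvec [ 3.137e+00  2.000e-03 -2.000e-03]
```

View pics/w4.png

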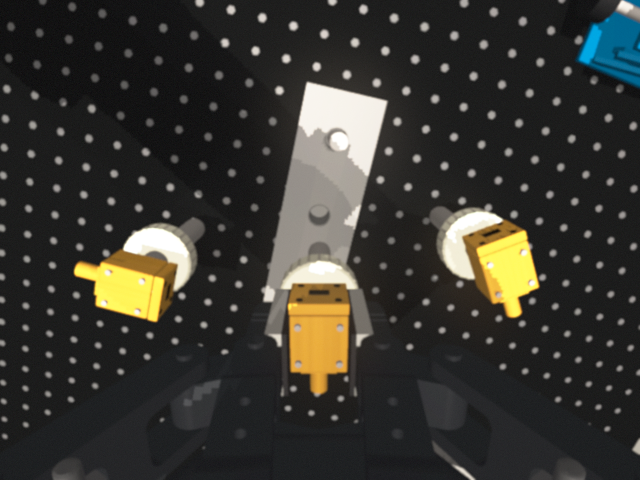

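View pics/s4c.png

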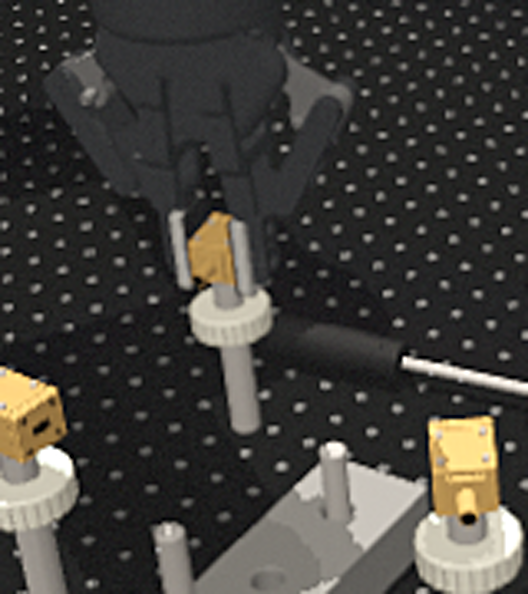

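The post is gripped and clear of the rack, with the empty hole visible at wrist (319,213). I'll carry it over to the holder.

```bash
python3 -m pendant '[[0,0,0,0,3,0.5,0],[0,0,0,0,8,1.4,0],[0,0,0,0,13,2.3,0],[0,0,0,0,18,3.2,0],[0,0,0,0,23,4.1,0]]' 30; python3 -m pendant '[[0,0,0,0,5,0.9,0],[0,0,0,0,10,1.8,0],[0,0,0,0,15,2.7,0],[0,0,0,0,18,3.3,0],[0,0,0,0,19.5,3.5,0]]'; python3 -m pendant '[[0,0,0,1,0,0,0],[0,0,0,2,0,0,0],[0,0,0,3,0,0,0],[0,0,0,3.5,0,0,0],[0,0,0,3.5,0,0,0]]'; python3 -c "
from h import *
plan([549.5,220,160],14.3)
for n in ('wrist','top','scene'): cv2.imwrite(f'pics/{n}5.png',vision.capture(n)[...,::-1])
crop('pics/top5.png',150,220,250,320,6,'pics/t5c.png')
crop('pics/scene5.png',300,90,400,240,4,'pics/s5c.png')
"
```

```text
time_s: 4.82
eef_pos: [562.0, 24.7, 195.9]
ee_rot: [0.701, -0.086, 0.703, 0.087]
force: [-0.0, -0.0, -0.9]
grip_width: 0.226
time_s: 5.45
eef_pos: [548.8, 222.0, 195.9]
ee_rot: [0.701, -0.087, 0.703, 0.087]
force: [0.5, -0.8, -1.9]
grip_width: 0.228
time_s: 6.08
eef_pos: [549.5, 220.5, 161.9]
ee_rot: [0.702, -0.086, 0.702, 0.086]
force: [1.0, -0.6, -1.0]
grip_width: 0.228
pos [549.5 220.5 161.9] F [ 1.  -0.6 -1. ] w 0.228 t 6.08
axes x,y,z [[-0.001, -0.0, -1.0], [-0.242, 0.97, -0.0], [0.97, 0.242, -0.001]]
shift cm [ 0.19 -0.05 -0.01]
rotvec [-0.005 -0.001  0.   ]
rotvec [3.137e+00 0.000e+00 1.000e-03]
```

View pics/wrist5.png

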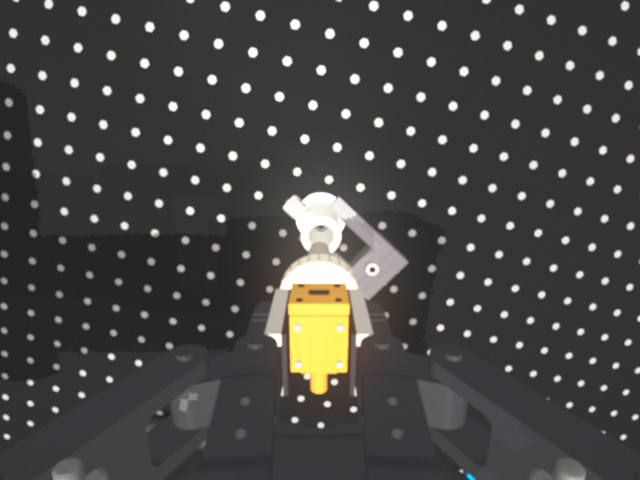

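View pics/t5c.png

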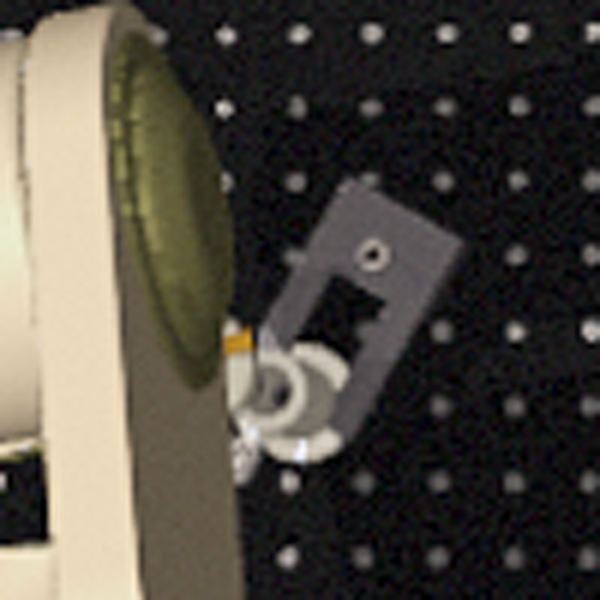

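View pics/s5c.png

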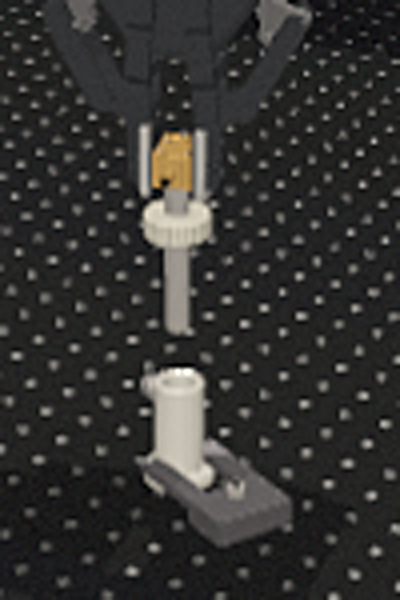

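```bash
python3 -c "
from h import *
crop('pics/wrist5.png',270,180,380,400,2.7,'pics/w5c.png')
crop('pics/wrist5.png',280,180,360,240,9,'pics/w5d.png')
crop('pics/scene5.png',325,135,375,195,10,'pics/s5d.png')
"
```

```text
(no output)
```

View pics/w5d.png

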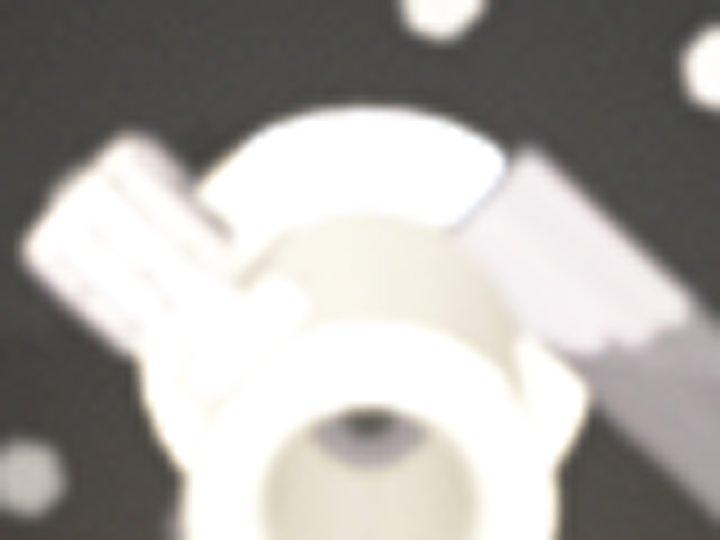

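View pics/s5d.png

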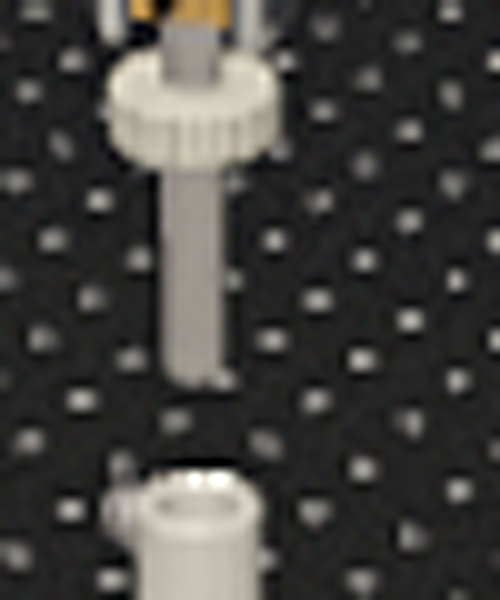

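View pics/w5c.png

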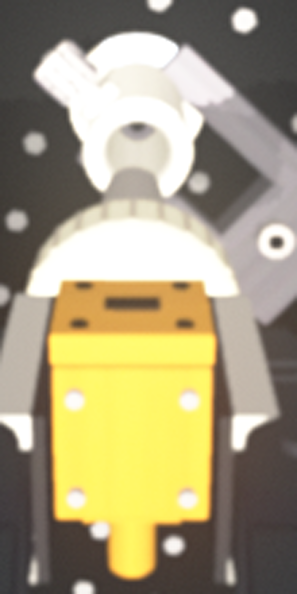

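```bash
python3 -c "
from h import *
S=vision.calibration('scene');W=vision.calibration('wrist')
for P in ([549.5,220.5,90],[549.5,220.5,58],[549.5,220.5,21],[550.5,220.5,58],[549.5,221.5,58]): print(P,proj(S,P).round(2),proj(W,P).round(2))
print('box/collar', [proj(W,[549.5,220.5,z]).round(1) for z in (200,190,182,156,144,90)])
"
```

```text
[549.5, 220.5, 90] [344.09 170.22] [318.2  250.43]
[549.5, 220.5, 58] [344.08 184.  ] [318.21 234.83]
[549.5, 220.5, 21] [344.07 199.47] [318.22 220.88]
[550.5, 220.5, 58] [344.51 184.11] [319.71 235.19]
[549.5, 221.5, 58] [344.31 183.81] [318.58 233.39]
box/collar [array([318.2, 363.7]), array([318.2, 346. ]), array([318.2, 333.6]), array([318.2, 301.1]), array([318.2, 289.1]), array([318.2, 250.4])]
```

```bash
cat > fit.py <<'E'
from h import *
from scipy.optimize import least_squares
# TCP when wrist5 taken
W=vision.calibration('wrist')
a=np.linspace(0,2*np.pi,361)
def circ(cx,cy,r,z): return np.array([proj(W,[cx+r*np.cos(t),cy+r*np.sin(t),z]) for t in a])
for y in (218,220,222):
  P=circ(550.5,y,13,58);Q=circ(550.5,y,7.2,58)
  print(y,'outer top v',P[:,1].min().round(1),'u',P[:,0].min().round(1),P[:,0].max().round(1),'bore top',Q[:,1].min().round(1),'bot',Q[:,1].max().round(1),'u',Q[:,0].min().round(1),Q[:,0].max().round(1))
d=lambda x,y:((x+.5)/9-.5+280,(y+.5)/9-.5+180)
print('meas outer',d(185,322),d(557,520),'bore',d(265,405),d(478,500))
E
python3 fit.py
```

```text
218 outer top v 219.3 u 298.7 338.8 bore top 228.1 bot 249.4 u 307.7 329.9
220 outer top v 216.3 u 299.4 339.6 bore top 225.1 bot 246.5 u 308.4 330.7
222 outer top v 213.4 u 300.1 340.4 bore top 222.2 bot 243.7 u 309.1 331.4
meas outer (300.1111111111111, 215.33333333333334) (341.44444444444446, 237.33333333333334) bore (309.0, 224.55555555555554) (332.6666666666667, 235.11111111111111)
```

```bash
python3 - <<'E'
from h import *
crop('pics/wrist5.png',300,225,340,262,16,'pics/w5e.png')
crop('pics/wrist5.png',280,275,360,335,9,'pics/w5f.png')
E
```

```text
(no output)
```

View pics/w5e.png

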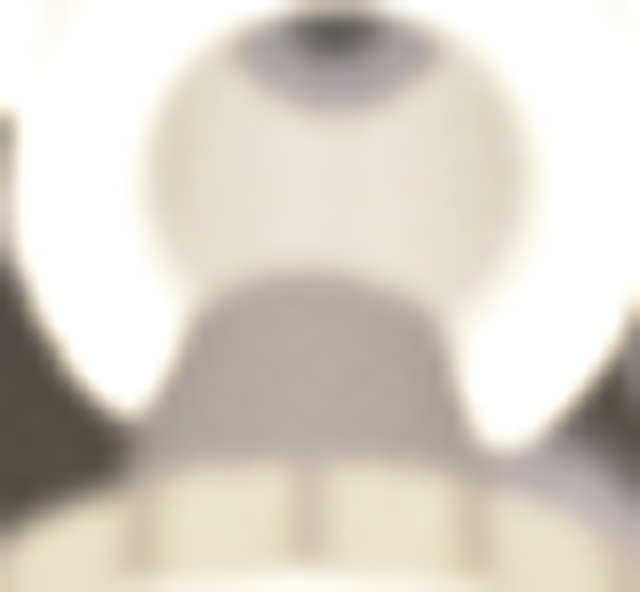

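View pics/w5f.png

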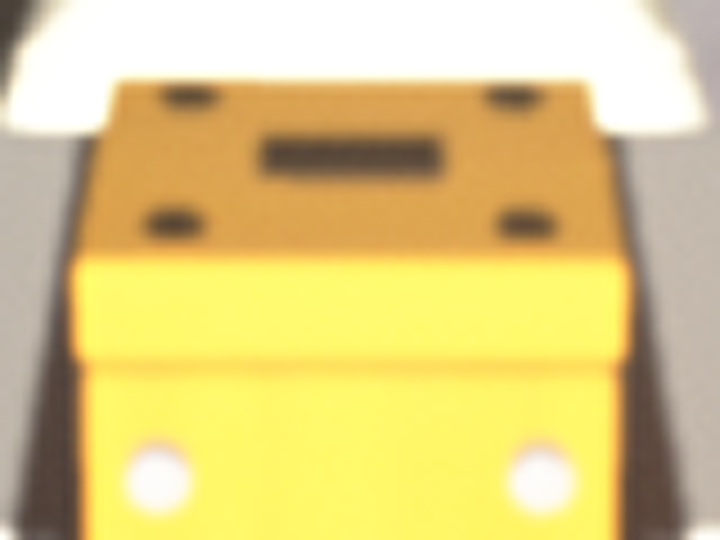

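```bash
cat > fit2.py <<'E'
from h import *
from scipy.optimize import least_squares
W=vision.calibration('wrist');s=sense();q=s['ee_rot'];M=R.from_quat([q[1],q[2],q[3],q[0]]).as_matrix()
tz=M[:,2];ty=M[:,1];O=s['eef_pos'].copy();O[2]=0
f=lambda x,y:np.array([(x+.5)/9-.5+280,(y+.5)/9-.5+275])
C=[((-10,15,100),f(74,258)),((10,15,100),f(628,258)),((-10,15,82),f(118,82)),((10,15,82),f(588,82))]
P=lambda p,l:proj(W,O+tz*(p[0]+l[0])+ty*(p[1]+l[1])+np.array([0,0,p[2]+l[2]]))
def res(p): return np.concatenate([P(p,l)-m for l,m in C])
r=least_squares(res,[0,0,88]);print('adapter fit jaw,y,zfoot',r.x.round(2),r.fun.round(1))
p=r.x
for rr in(5.15,6.35): print('pred foot top v',rr,P(p,(0,rr,0 if rr<6 else 1.2)).round(1),'meas',319.3,241.4)
# rim in tool coords from wrist
rim=np.array([551.2,220.5,0])-O
print('rim jaw,y',(rim@tz).round(2),(rim@ty).round(2))
rb=rim@ty
for d in(26,30,34,38,42,46): print(d,'floor near edge v',[P((rim@tz,rb,58-d),(0,-k,0))[1].round(1) for k in(7.2,6,5)],'mouth top',P((rim@tz,rb,58),(0,7.4,0))[1].round(1))
E
python3 fit2.py
```

```text
adapter fit jaw,y,zfoot [-4.000e-02 -2.870e+00  8.404e+01] [ 1.   0.8 -0.7  0.7 -0.5 -0.8  0.3 -0.9]
pred foot top v 5.15 [318.5 243.1] meas 319.3 241.4
pred foot top v 6.35 [318.5 241.8] meas 319.3 241.4
rim jaw,y 1.42 -0.61
26 floor near edge v [np.float64(235.0), np.float64(233.4), np.float64(232.0)] mouth top 224.4
30 floor near edge v [np.float64(233.4), np.float64(231.8), np.float64(230.5)] mouth top 224.4
34 floor near edge v [np.float64(231.9), np.float64(230.4), np.float64(229.1)] mouth top 224.4
38 floor near edge v [np.float64(230.5), np.float64(228.9), np.float64(227.6)] mouth top 224.4
42 floor near edge v [np.float64(229.1), np.float64(227.5), np.float64(226.2)] mouth top 224.4
46 floor near edge v [np.float64(227.7), np.float64(226.2), np.float64(224.9)] mouth top 224.4
```

```bash
python3 -m pendant '[[0,0,0,0.5,0.1,0.13,0],[0,0,0,1,0.1,0.13,0],[0,0,0,1.5,0.1,0.13,0],[0,0,0,2,0.1,0.13,0],[0,0,0,2.1,0.1,0.13,0]]';python3 -m pendant '[[0,0,0,0,0,0,0],[0,0,0,0,0,0,0],[0,0,0,0,0,0,0],[0,0,0,0,0,0,0],[0,0,0,0,0,0,0]]'; python3 -c "
from h import *
plan([549.5,220,160],14.3)
for n in ('wrist','scene'): cv2.imwrite(f'pics/{n}6.png',vision.capture(n)[...,::-1])
crop('pics/scene6.png',325,150,375,200,12,'pics/s6c.png')
crop('pics/wrist6.png',295,210,345,265,11,'pics/w6c.png')
"
```

```text
time_s: 6.85
eef_pos: [550.4, 222.0, 140.8]
ee_rot: [0.702, -0.086, 0.702, 0.086]
force: [0.1, 0.1, -0.2]
grip_width: 0.229
time_s: 7.48
eef_pos: [550.5, 222.1, 141.3]
ee_rot: [0.702, -0.086, 0.702, 0.086]
force: [-0.1, -0.6, -2.1]
grip_width: 0.222
pos [550.5 222.1 141.3] F [-0.1 -0.6 -2.1] w 0.222 t 7.47
axes x,y,z [[0.0, -0.0, -1.0], [-0.243, 0.97, -0.0], [0.97, 0.243, 0.0]]
shift cm [-1.87 -0.17 -0.15]
rotvec [-0.005  0.     0.   ]
rotvec [ 3.137  0.    -0.   ]
```

View pics/s6c.png

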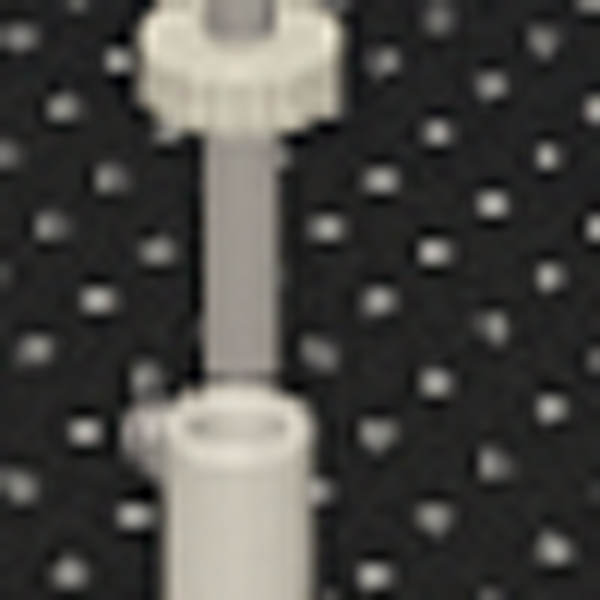

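View pics/w6c.png

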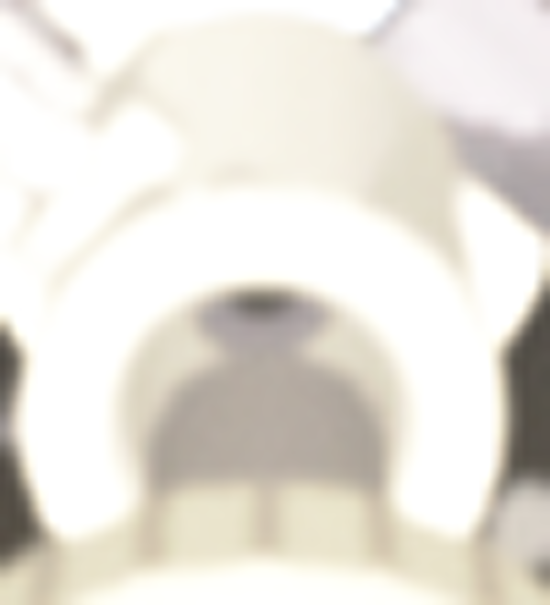

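```bash
cat > fit3.py <<'E'
from h import *
from scipy.optimize import brentq
W=vision.calibration('wrist');s=sense();q=s['ee_rot'];M=R.from_quat([q[1],q[2],q[3],q[0]]).as_matrix()
tz=M[:,2];ty=M[:,1];O=s['eef_pos'].copy();O[2]=0
P=lambda a,b,z:proj(W,O+tz*a+ty*b+np.array([0,0,z]))
fy=lambda v,z:brentq(lambda b:P(0,b,z)[1]-v,-60,60)
fx=lambda u,b,z:brentq(lambda a:P(a,b,z)[0]-u,-60,60)
E
python3 - <<'E'
from fit3 import *
print('rim y from outer',fy(226.6,58)-13,'bore',fy(235.6,58)-7.4)
for z in(66,68,70): print(z,'foot y',fy(241.5,z+1.2)-6.35,fy(241.5,z)-5.15,'u',fx(319.1,0,z))
print('rim jaw',fx(318.4,0,58))
E
python3 -c "
from h import *
crop('pics/scene6.png',315,110,375,190,7.4,'pics/s6d.png')"
```

```text
rim y from outer -2.012309436322173 bore -1.9085460368389047
66 foot y -1.6793256290636798 -0.8474293656384067 u 0.21236733153435328
68 foot y -1.065819401439101 -0.23392313801385622 u 0.20976389400522466
70 foot y -0.45231317381458425 0.37958308961069864 u 0.2071608018170477
rim jaw -0.1931864779456654
```

View pics/s6d.png

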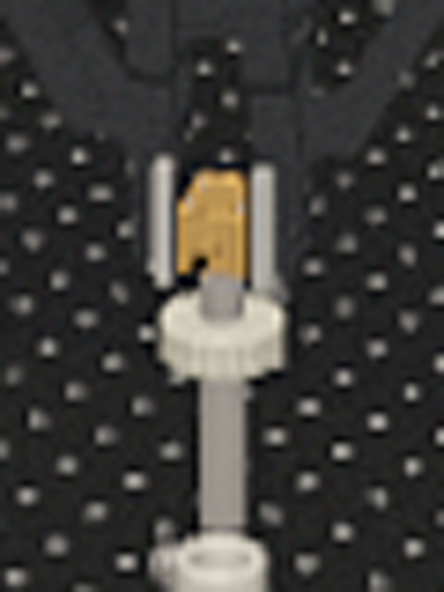

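```bash
python3 -m pendant '[[0,0,0,0,-0.1,-0.03,0],[0,0,0,0.2,-0.1,-0.03,0],[0,0,0,0.4,-0.1,-0.03,0],[0,0,0,0.6,-0.1,-0.03,0],[0,0,0,0.6,-0.1,-0.03,0]]'; python3 -c "
from h import *
plan([549.5,220,160],14.3)
for n in ('wrist','scene'): cv2.imwrite(f'pics/{n}7.png',vision.capture(n)[...,::-1])
crop('pics/scene7.png',325,150,375,200,12,'pics/s7c.png')
crop('pics/wrist7.png',295,210,345,265,11,'pics/w7c.png')
"
```

```text
time_s: 8.2
eef_pos: [550.4, 221.0, 135.1]
ee_rot: [0.702, -0.086, 0.702, 0.086]
force: [0.1, 0.1, -0.5]
grip_width: 0.226
pos [550.4 221.  135.1] F [ 0.1  0.1 -0.5] w 0.226 t 8.2
axes x,y,z [[-0.0, -0.0, -1.0], [-0.243, 0.97, 0.0], [0.97, 0.243, -0.0]]
shift cm [-2.49 -0.08 -0.11]
rotvec [-0.005 -0.    -0.   ]
rotvec [ 3.137e+00 -0.000e+00  1.000e-03]
```

View pics/s7c.png

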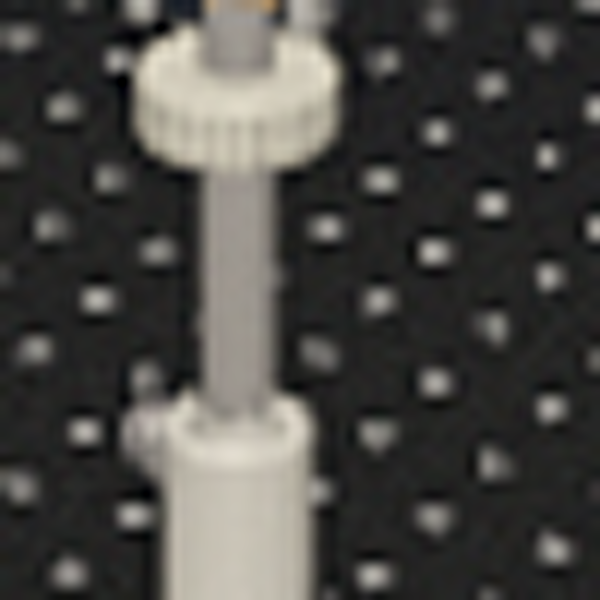

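View pics/w7c.png

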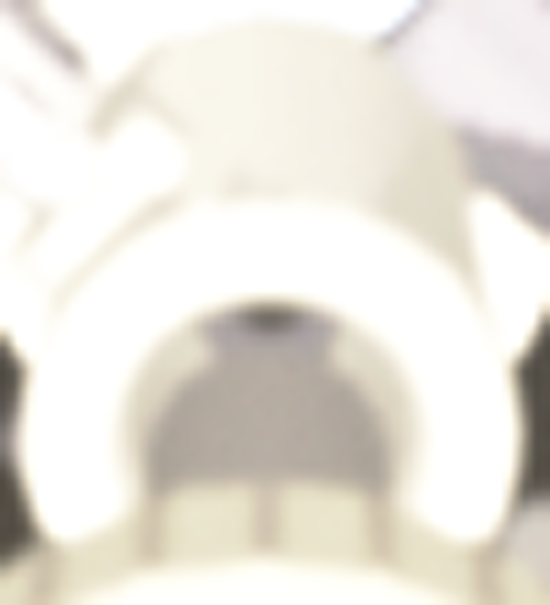

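```bash
python3 - <<'E'
from fit3 import *
print('rim y from outer',fy(227.4,58)-13,'bore',fy(236.8,58)-7.4)
for z in(62,64,65): print(z,'foot y',fy(240.2,z+1.2)-6.35,fy(240.2,z)-5.15,'u',fx(319.1,0,z))
print('rim jaw',fx(319.0,0,58))
E
```

```text
rim y from outer -0.9065729292871012 bore -0.9025672125601636
62 foot y -0.3193087136248911 0.5168728367301805 u 0.21157919322183072
64 foot y 0.28705536911659557 1.1232369194716787 u 0.20896169423015543
65 foot y 0.5902374104873118 1.42641896084241 u 0.20765307695558108
rim jaw 0.15883749358953553
```

```bash
python3 -m pendant '[[0,0,0,0,-0.1,0.03,0],[0,0,0,0.15,-0.1,0.03,0],[0,0,0,0.3,-0.1,0.03,0],[0,0,0,0.45,-0.1,0.03,0],[0,0,0,0.6,-0.1,0.03,0]]'; python3 -c "
from h import *
plan([549.5,220,160],14.3)
for n in ('wrist','scene'): cv2.imwrite(f'pics/{n}8.png',vision.capture(n)[...,::-1])
crop('pics/scene8.png',325,150,375,200,12,'pics/s8c.png')
crop('pics/wrist8.png',295,210,345,265,11,'pics/w8c.png')
"
```

```text
time_s: 8.93
eef_pos: [551.0, 220.2, 129.2]
ee_rot: [0.702, -0.086, 0.702, 0.086]
force: [0.0, 0.4, -1.5]
grip_width: 0.226
pos [551.  220.2 129.2] F [ 0.   0.4 -1.5] w 0.226 t 8.93
axes x,y,z [[-0.0, 0.0, -1.0], [-0.243, 0.97, 0.0], [0.97, 0.243, -0.0]]
shift cm [-3.08  0.02 -0.15]
rotvec [-0.005 -0.    -0.   ]
rotvec [ 3.137 -0.     0.   ]
```

View pics/s8c.png

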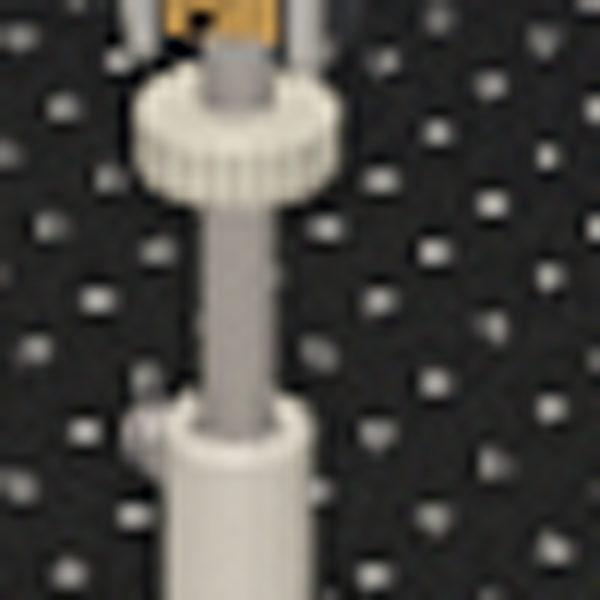

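View pics/w8c.png

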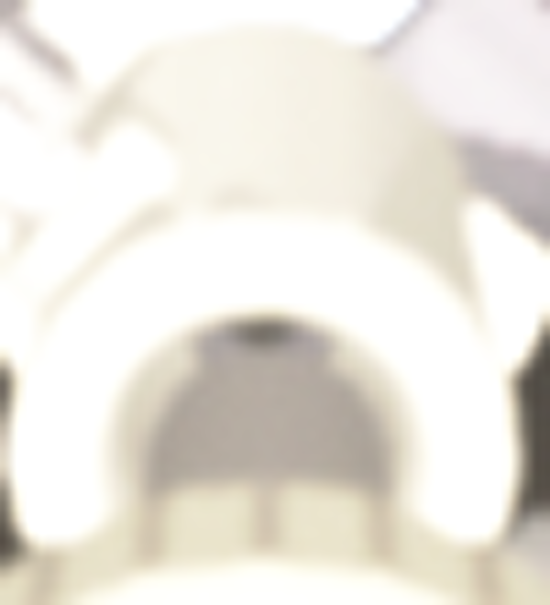

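```bash
python3 -m pendant '[[0,0,0,0.06,0,-0.03,0],[0,0,0,0.12,0,-0.03,0],[0,0,0,0.18,0,-0.03,0],[0,0,0,0.24,0,-0.03,0],[0,0,0,0.3,0,-0.03,0]]';  python3 -m pendant '[[0,0,0,0.06,0,0,0],[0,0,0,0.12,0,0,0],[0,0,0,0.18,0,0,0],[0,0,0,0.24,0,0,0],[0,0,0,0.3,0,0,0]]'
```

```text
time_s: 9.65
eef_pos: [550.7, 220.1, 126.2]
ee_rot: [0.702, -0.086, 0.702, 0.086]
force: [0.5, -0.1, -0.8]
grip_width: 0.229
time_s: 10.28
eef_pos: [550.7, 220.1, 123.3]
ee_rot: [0.702, -0.086, 0.702, 0.086]
force: [-0.6, -0.2, -0.9]
grip_width: 0.229
```

```bash
python3 -c "
from h import *
for n in ('wrist','scene'): cv2.imwrite(f'pics/{n}9.png',vision.capture(n)[...,::-1])
crop('pics/scene9.png',325,150,375,200,12,'pics/s9c.png')
crop('pics/wrist9.png',295,210,345,265,11,'pics/w9c.png')
"
```

```text
(no output)
```

View pics/s9c.png

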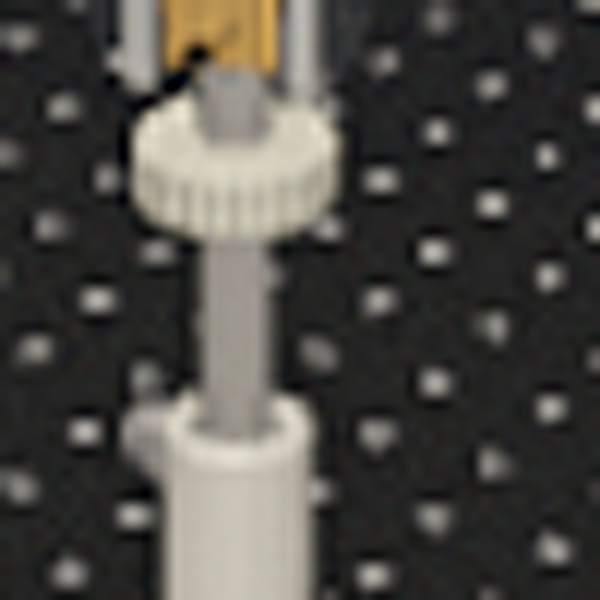

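View pics/w9c.png

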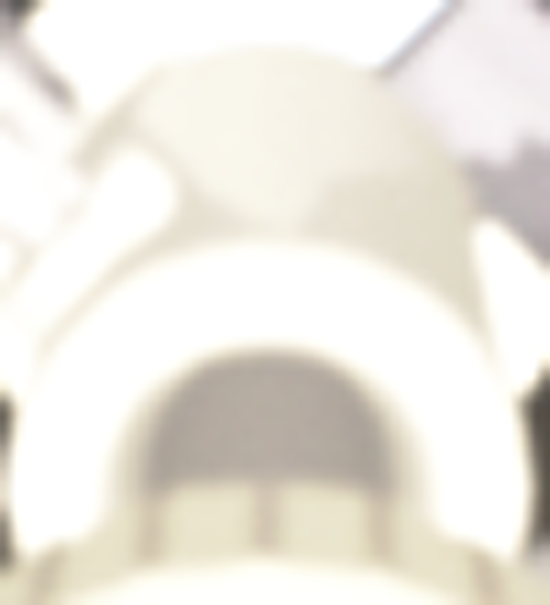

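```bash
for i in 1; do python3 -m pendant '[[0,0,0,0.1,0,0,0],[0,0,0,0.2,0,0,0],[0,0,0,0.3,0,0,0],[0,0,0,0.4,0,0,0],[0,0,0,0.5,0,0,0]]';done;  python3 -m pendant '[[0,0,0,0.06,0,0,0],[0,0,0,0.12,0,0,0],[0,0,0,0.18,0,0,0],[0,0,0,0.24,0,0,0],[0,0,0,0.3,0,0,0]]'
```

```text
time_s: 11.0
eef_pos: [550.7, 220.1, 118.2]
ee_rot: [0.702, -0.086, 0.702, 0.086]
force: [0.1, 0.3, -1.5]
grip_width: 0.223
time_s: 11.62
eef_pos: [550.8, 220.1, 115.4]
ee_rot: [0.702, -0.086, 0.702, 0.086]
force: [1.2, 0.3, 0.4]
grip_width: 0.228
```

```bash
python3 -m pendant '[[0,0,0,0.06,0,0,0],[0,0,0,0.12,0,0,0],[0,0,0,0.18,0,0,0],[0,0,0,0.24,0,0,0],[0,0,0,0.3,0,0,0]]'
```

```text
time_s: 12.25
eef_pos: [550.8, 220.1, 112.4]
ee_rot: [0.702, -0.086, 0.702, 0.086]
force: [1.3, 1.1, 1.5]
grip_width: 0.225
```

```bash
python3 -m pendant '[[0,0,0,0.06,0,0,0],[0,0,0,0.12,0,0,0],[0,0,0,0.18,0,0,0],[0,0,0,0.24,0,0,0],[0,0,0,0.3,0,0,0]]'
```

```text
time_s: 12.88
eef_pos: [550.8, 220.1, 109.3]
ee_rot: [0.702, -0.086, 0.702, 0.086]
force: [1.5, 0.1, 2.5]
grip_width: 0.226
```

```bash
python3 -m pendant '[[0,0,0,0.06,0,0,0],[0,0,0,0.12,0,0,0],[0,0,0,0.18,0,0,0],[0,0,0,0.24,0,0,0],[0,0,0,0.3,0,0,0]]'
```

```text
time_s: 13.5
eef_pos: [550.8, 220.1, 106.3]
ee_rot: [0.702, -0.086, 0.702, 0.086]
force: [1.8, 0.4, 2.6]
grip_width: 0.226
```

```bash
python3 -m pendant '[[0,0,0,0.04,0,0,0],[0,0,0,0.08,0,0,0],[0,0,0,0.12,0,0,0],[0,0,0,0.16,0,0,0],[0,0,0,0.2,0,0,0]]'
```

```text
time_s: 14.12
eef_pos: [550.9, 220.1, 104.8]
ee_rot: [0.702, -0.086, 0.702, 0.086]
force: [0.3, -0.2, 8.1]
grip_width: 0.231
```

```bash
python3 -m pendant '[[0,0,0,0.01,0,0,0],[0,0,0,0.02,0,0,0],[0,0,0,0.03,0,0,0],[0,0,0,0.03,0,0,0],[0,0,0,0.03,0,0,0]]'; python3 -c "
from h import *
plan([550.8,220,100],14.3)
for n in ('wrist','scene'): cv2.imwrite(f'pics/{n}10.png',vision.capture(n)[...,::-1])
crop('pics/scene10.png',320,140,380,200,10,'pics/s10c.png')
"
```

```text
time_s: 14.75
eef_pos: [550.9, 220.1, 104.8]
ee_rot: [0.702, -0.086, 0.702, 0.086]
force: [0.2, 0.7, 7.6]
grip_width: 0.225
pos [550.9 220.1 104.8] F [0.2 0.7 7.6] w 0.225 t 14.75
axes x,y,z [[0.001, 0.0, -1.0], [-0.243, 0.97, -0.0], [0.97, 0.243, 0.001]]
shift cm [ 0.48 -0.01 -0.01]
rotvec [-0.005  0.001  0.   ]
rotvec [ 3.137e+00  0.000e+00 -1.000e-03]
```

View pics/s10c.png

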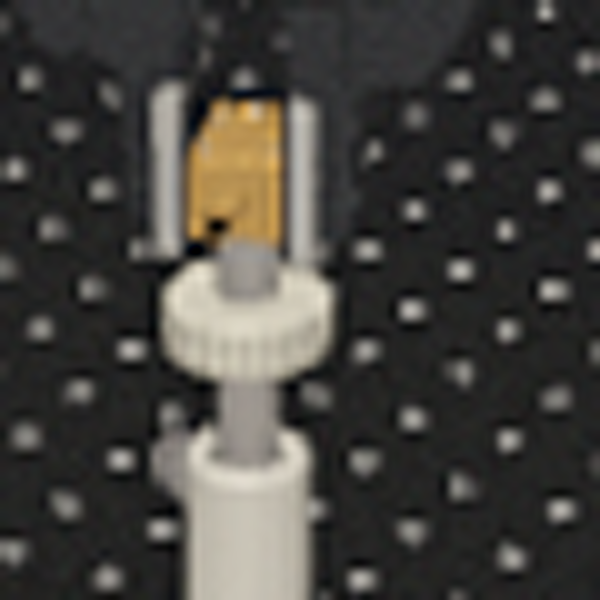

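View pics/wrist10.png

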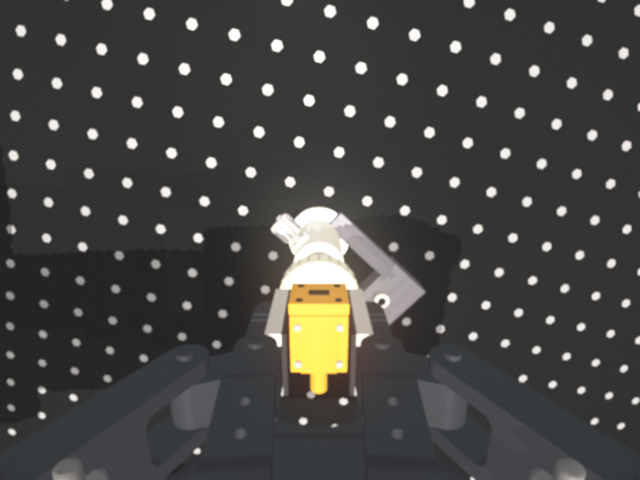

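```bash
python3 -m pendant '[[0,0,0,0.02,0,0,0],[0,0,0,0.04,0,0,0],[0,0,0,0.06,0,0,0],[0,0,0,0.06,0,0,0],[0,0,0,0.06,0,0,0]]'
```

```text
time_s: 15.48
eef_pos: [551.0, 220.1, 104.8]
ee_rot: [0.702, -0.086, 0.701, 0.086]
force: [-0.5, -0.5, 13.3]
grip_width: 0.229
```

```bash
python3 -m pendant '[[0,0,0,-0.05,0,0,0],[0,0,0,-0.1,0,0,0],[0,0,0,-0.1,0,0,0.31],[0,0,0,-0.1,0,0,0.31],[0,0,0,-0.1,0,0,0.31]]'; python3 -c "
from h import *
plan([550.8,220,100],14.3)
for n in ('wrist','scene'): cv2.imwrite(f'pics/{n}11.png',vision.capture(n)[...,::-1])
crop('pics/scene11.png',320,140,380,200,10,'pics/s11c.png')
crop('pics/wrist11.png',250,200,390,410,2.8,'pics/w11c.png')
"
```

```text
time_s: 16.1
eef_pos: [550.4, 220.0, 104.0]
ee_rot: [0.701, -0.086, 0.702, 0.086]
force: [0.0, -0.1, 0.5]
grip_width: 0.31
pos [550.4 220.  104. ] F [ 0.  -0.1  0.5] w 0.31 t 16.1
axes x,y,z [[-0.001, -0.0, -1.0], [-0.243, 0.97, 0.0], [0.97, 0.243, -0.001]]
shift cm [ 0.4  -0.01  0.04]
rotvec [-0.005 -0.001 -0.   ]
rotvec [ 3.137e+00 -0.000e+00  2.000e-03]
```

View pics/s11c.png

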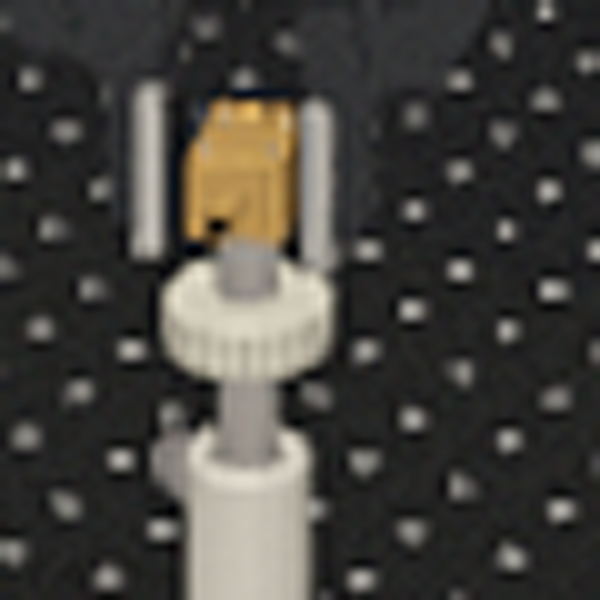

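View pics/w11c.png

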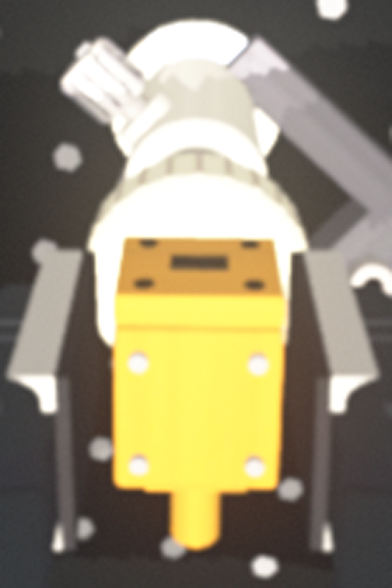

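Fingers are released and straddle the adapter evenly: wrist-crop gaps 38 and 35 px, with the pads about 4 mm over the collar on each side. I'll push the collar down now.

```bash
python3 -m pendant '[[0,0,0,0.15,0,0.03,0.31],[0,0,0,0.3,0,0.03,0.31],[0,0,0,0.4,0,0.03,0.31],[0,0,0,0.5,0,0.03,0.31],[0,0,0,0.6,0,0.03,0.31]]'
```

```text
time_s: 16.82
eef_pos: [551.0, 220.1, 98.4]
ee_rot: [0.702, -0.086, 0.702, 0.086]
force: [-0.3, -0.6, -0.1]
grip_width: 0.308
```

```bash
python3 -m pendant '[[0,0,0,0.1,0,0,0.31],[0,0,0,0.2,0,0,0.31],[0,0,0,0.3,0,0,0.31],[0,0,0,0.4,0,0,0.31],[0,0,0,0.5,0,0,0.31]]'
```

```text
time_s: 17.45
eef_pos: [551.1, 220.1, 93.5]
ee_rot: [0.702, -0.086, 0.702, 0.086]
force: [0.2, -0.3, 2.1]
grip_width: 0.312
```

```bash
python3 -m pendant '[[0,0,0,0.1,0,0,0.31],[0,0,0,0.2,0,0,0.31],[0,0,0,0.3,0,0,0.31],[0,0,0,0.4,0,0,0.31],[0,0,0,0.5,0,0,0.31]]';python3 -c "
from h import *
for n in ('wrist','scene'): cv2.imwrite(f'pics/{n}12.png',vision.capture(n)[...,::-1])
crop('pics/scene12.png',320,140,380,200,10,'pics/s12c.png')
crop('pics/wrist12.png',250,200,390,410,2.8,'pics/w12c.png')
"
```

```text
time_s: 18.08
eef_pos: [551.0, 220.2, 88.4]
ee_rot: [0.702, -0.086, 0.702, 0.086]
force: [-0.8, -0.1, 1.3]
grip_width: 0.309
```

View pics/s12c.png

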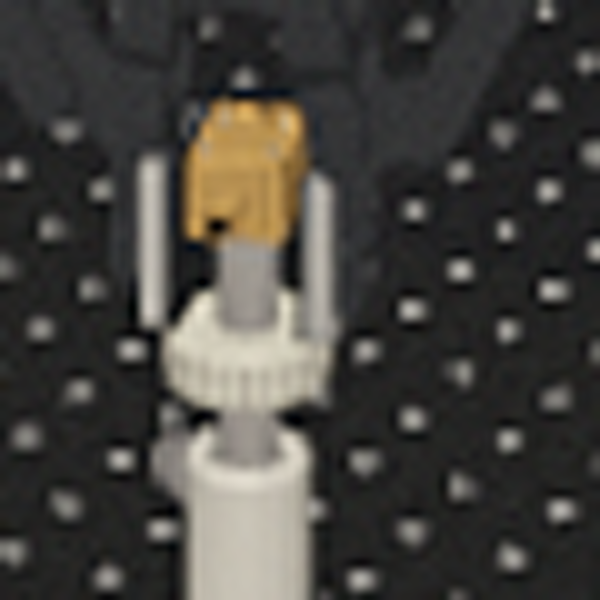

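View pics/w12c.png

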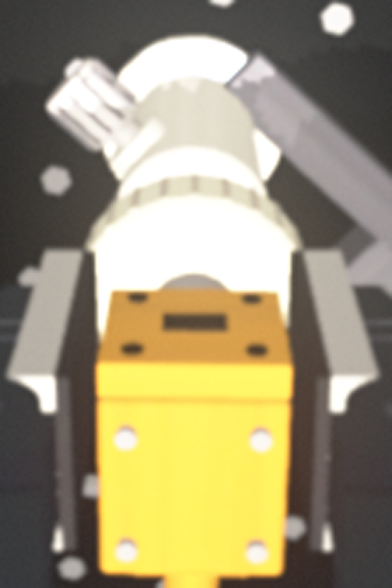

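```bash
python3 -m pendant '[[0,0,0,0.1,0,0,0.31],[0,0,0,0.2,0,0,0.31],[0,0,0,0.3,0,0,0.31],[0,0,0,0.4,0,0,0.31],[0,0,0,0.5,0,0,0.31]]'
```

```text
time_s: 18.8
eef_pos: [551.0, 220.1, 83.3]
ee_rot: [0.702, -0.086, 0.702, 0.086]
force: [0.3, 0.4, 0.6]
grip_width: 0.314
```

```bash
python3 -m pendant '[[0,0,0,0.1,0,0,0.31],[0,0,0,0.2,0,0,0.31],[0,0,0,0.3,0,0,0.31],[0,0,0,0.4,0,0,0.31],[0,0,0,0.5,0,0,0.31]]';python3 -c "
from h import *
for n in ('wrist','scene'): cv2.imwrite(f'pics/{n}13.png',vision.capture(n)[...,::-1])
crop('pics/scene13.png',320,140,380,200,10,'pics/s13c.png')
crop('pics/wrist13.png',250,200,390,410,2.8,'pics/w13c.png')
"
```

```text
time_s: 19.42
eef_pos: [551.0, 220.1, 78.3]
ee_rot: [0.702, -0.086, 0.702, 0.086]
force: [0.7, -0.3, 1.3]
grip_width: 0.312
```

View pics/s13c.png

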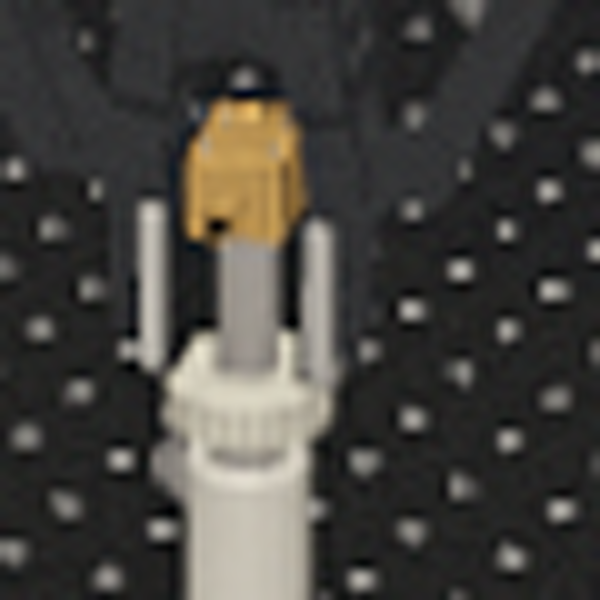

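View pics/w13c.png

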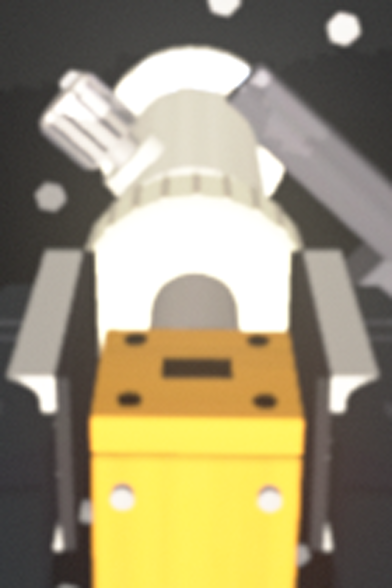

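```bash
python3 -m pendant '[[0,0,0,0.1,0,0,0.31],[0,0,0,0.2,0,0,0.31],[0,0,0,0.3,0,0,0.31],[0,0,0,0.35,0,0,0.31],[0,0,0,0.4,0,0,0.31]]'
```

```text
time_s: 20.15
eef_pos: [551.0, 220.1, 74.4]
ee_rot: [0.702, -0.086, 0.702, 0.086]
force: [-0.5, 0.1, 0.6]
grip_width: 0.305
```

```bash
python3 -m pendant '[[0,0,0,0.04,0,0,0.31],[0,0,0,0.08,0,0,0.31],[0,0,0,0.12,0,0,0.31],[0,0,0,0.16,0,0,0.31],[0,0,0,0.2,0,0,0.31]]'
```

```text
time_s: 20.78
eef_pos: [551.0, 220.1, 72.4]
ee_rot: [0.702, -0.086, 0.702, 0.086]
force: [0.2, -0.1, 2.3]
grip_width: 0.309
```

```bash
python3 -m pendant '[[0,0,0,0.03,0,0,0.31],[0,0,0,0.06,0,0,0.31],[0,0,0,0.09,0,0,0.31],[0,0,0,0.12,0,0,0.31],[0,0,0,0.15,0,0,0.31]]'
```

```text
time_s: 21.4
eef_pos: [551.0, 220.1, 70.9]
ee_rot: [0.702, -0.086, 0.702, 0.086]
force: [-0.1, 0.3, 0.6]
grip_width: 0.311
```

```bash
python3 -m pendant '[[0,0,0,0.02,0,0,0.31],[0,0,0,0.04,0,0,0.31],[0,0,0,0.06,0,0,0.31],[0,0,0,0.08,0,0,0.31],[0,0,0,0.1,0,0,0.31]]'
```

```text
time_s: 22.02
eef_pos: [551.0, 220.1, 69.9]
ee_rot: [0.702, -0.086, 0.702, 0.086]
force: [0.3, -0.0, 1.1]
grip_width: 0.312
```

```bash
python3 -m pendant '[[0,0,0,0.02,0,0,0.31],[0,0,0,0.04,0,0,0.31],[0,0,0,0.06,0,0,0.31],[0,0,0,0.08,0,0,0.31],[0,0,0,0.1,0,0,0.31]]'
```

```text
time_s: 22.65
eef_pos: [551.1, 220.2, 69.8]
ee_rot: [0.702, -0.086, 0.702, 0.086]
force: [-3.7, -0.7, 10.2]
grip_width: 0.309
```

```bash
python3 -m pendant '[[0,0,0,-0.1,0,0,0.31],[0,0,0,-0.3,0,0,0.31],[0,0,0,-0.6,0,0,0.31],[0,0,0,-1,0,0,0.31],[0,0,0,-1.4,0,0,0.31]]';python3 -c "
from h import *
for n in ('wrist','scene'): cv2.imwrite(f'pics/{n}14.png',vision.capture(n)[...,::-1])
crop('pics/scene14.png',320,140,380,200,10,'pics/s14c.png')
crop('pics/wrist14.png',250,200,390,410,2.8,'pics/w14c.png')
"
```

```text
time_s: 23.28
eef_pos: [551.0, 220.1, 83.2]
ee_rot: [0.702, -0.086, 0.702, 0.086]
force: [-0.5, -0.1, 0.2]
grip_width: 0.309
```

View pics/s14c.png

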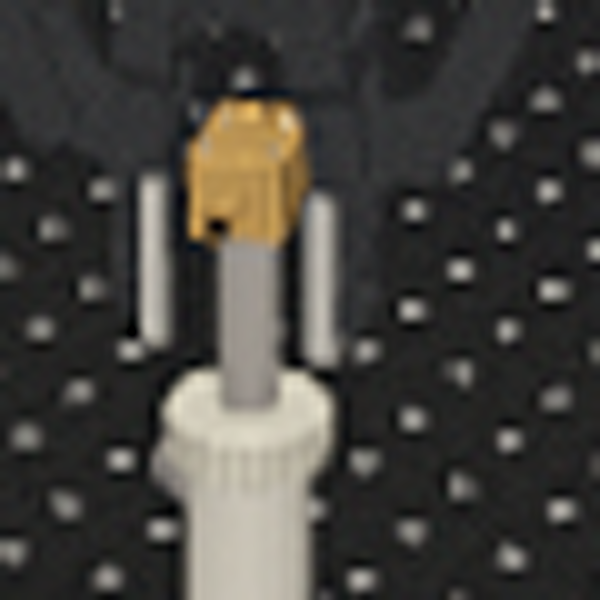

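View pics/w14c.png

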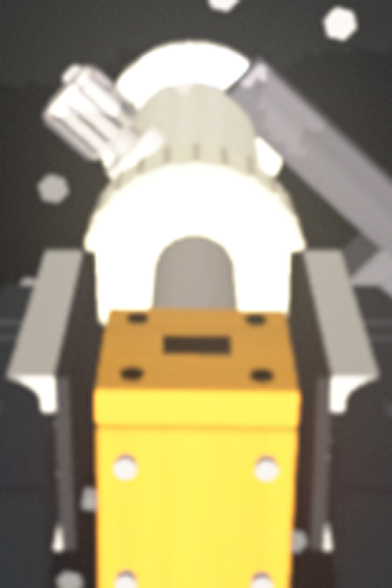

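```bash
python3 -m pendant '[[0,0,0,-2,0,0,0.31],[0,0,0,-4,0,0,0.31],[0,0,0,-6,0,0,0.31],[0,0,0,-9,0,0,0.31],[0,0,0,-12,0,0,0.31]]';python3 -m pendant '[[0,0,0,0,0,0,0.31],[0,0,0,0,-3,0,0.31],[0,0,0,0,-8,0,0.31],[0,0,0,0,-12,0,0.31],[0,0,0,0,-15,0,0.31]]';python3 -c "
from h import *
for n in ('top','scene'): cv2.imwrite(f'pics/{n}15.png',vision.capture(n)[...,::-1])
crop('pics/scene15.png',320,140,380,200,10,'pics/s15c.png')
S=vision.calibration('scene')
for z in (58,70,112,116,126,130): print(z,(proj(S,[551,220.3,z])-[320,140])*10)
"
```

```text
time_s: 24.0
eef_pos: [550.8, 220.1, 203.8]
ee_rot: [0.702, -0.086, 0.702, 0.086]
force: [0.2, 1.3, 0.5]
grip_width: 0.308
time_s: 24.62
eef_pos: [587.3, 72.9, 201.7]
ee_rot: [0.701, -0.086, 0.702, 0.086]
force: [0.1, -0.3, 0.7]
grip_width: 0.312
58 [246.71137597 442.00024978]
70 [246.77890218 390.74031431]
112 [247.00566455 207.01469805]
116 [247.02642727 189.15917291]
126 [247.07765598 144.24231318]
130 [247.09787036 126.16359608]
```

View pics/s15c.png

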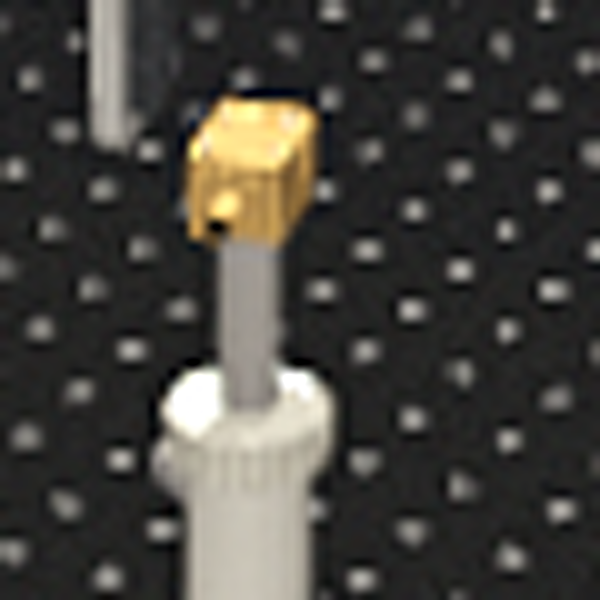

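View pics/scene15.png

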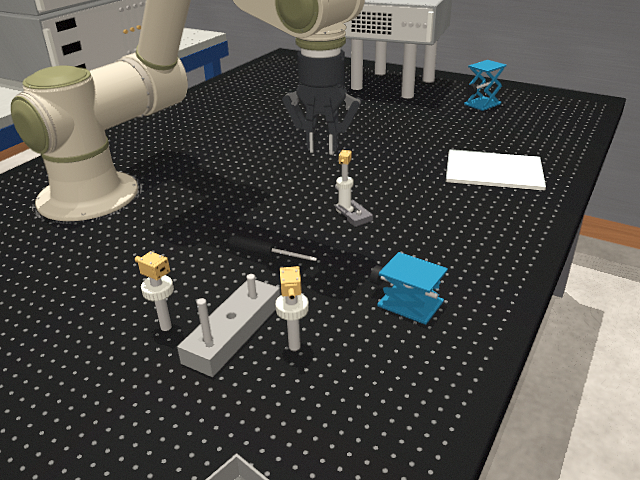

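```bash
python3 -c "
from rig import job,sense
print(sense()['force'],sense()['dq'].round(3));print(job.finish_job())"
```

```text
[-0.21339585  0.6151549   0.62359132] [ 0.059 -0.012  0.01   0.017  0.007  0.037]
the job is handed in; nothing more can be done
None
```

I moved the small adapter post from the rack's middle hole into the holder, slid its collar down onto the rim, and handed the job in at about 24.6 s. No verdict was reported.

- **Post on the bottom:** while sliding down I read net upward forces of 0.4 to 2.6 N. At TCP z = 104.8 mm it came to a hard stop and did not move when I raised the push from 8 to 13 N.
- **Bore depth:** I estimated 24.5 to 28 mm at the time of insertion. The last picture gives roughly 26 mm, and a rougher reading gave about 32 mm. The stated range starts at 26 mm, so I take the bottoming from the hard stop rather than from the pictures.
- **Collar on the rim:** I pushed it down with the straddling fingertips at about 1 to 2 N. It met the rim at TCP z = 69.8 mm with 10 N; 70 mm is where its top should be. The pictures show it seated.
- **Everything else:** in the last scene picture the post looks upright, and the spare posts, the ball driver and the look-alikes appear where they were; I did not measure them. The gripper was well clear of everything.

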